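# Load the label-roll stands with sound sprung spindles

### The arm

A 6-joint arm with a two-finger parallel gripper is mounted at the origin on the work surface. World frame = base frame: x ahead of the robot, y to its left, z up, the work surface at z = 0. Lengths are in m, angles in rad, forces in N, time in s.
With the tool pointing down it reaches from about 0.225 to 0.875 m from the base axis. Payload 3.4 kg.
Tool frame: the origin (TCP) lies between the finger pads; the fingertips stand 11 mm ahead of it and the grasp point (between the pads) lies 8 mm behind it; z points along the fingers, y is the line along which they close (so a half turn about z gives the same grasp; the last joint's range is limited). The gripper opens to 85 mm and grips with 20 to 120 N. Pads are 22 mm wide; open, the fingers measure 114 mm over their backs; the gripper's body (76 mm by 85 mm) begins 54 mm behind the grasp point. The pads swing forward as they close: fully open they stand 13 mm farther back than shut.
Start: joints at [-1.355, 0.276, 1.505, -0, 1.361, -0.121], TCP at [0.19, -0.543, 0.242] pointing down, gripper open.
Joint ranges: [-2.89, 2.89], [-0.75, 2.08], [0.22, 2.7], [-1.18, 4.32], [0.11, 2.71], [-2.7, 2.7]. Speed limits (rad/s): [2.57, 2.57, 3.14, 3.14, 3.14, 3.14].

### API

Orientations are given as a unit quaternion [w, x, y, z].
In Python, from rig import manip, imaging gives the robot as it stands. The module is installed in compiled form; this text tells all that it offers.
- The arm moves only by the tool jog_arm, never from a script. Its argument "deltas" is one flat list of numbers, 7 for each row, row after row: the turn, a rotation vector about the world's x, y, z in degrees, then the shift along the world's x, y, z in mm, then the opening, from 0 (shut) to 1 (fully open). In form: [ax, ay, az, tx, ty, tz, gripper, ax, ay, az, tx, ty, tz, gripper, ...]. A call has 1 to 20 rows; each row is the pose to reach, as a shift and turn from the pose commanded when the call began; what a row does not reach only later rows make up. A row lasts 1/10 s, in which the tool goes at most 50 mm and 8.59 degrees, less where a joint would pass 70% of its speed; a pose out of reach is approached as far as the arm can. A call with a gripper value outside its range is refused whole. The fingers move at their own pace and stop on an object; "grip_force" is the grip in N (left out, the last holds). Time passes only in rows, so rows that repeat a pose let the fingers close. It gives the time, the measured TCP pose, the force, the opening and the grip force at its end, in the units of the state.
- manip.get_state(): the state, without advancing time (a new reading comes with each control period).
- imaging.get_image(name): name is "side" or "top" or "wrist"; returns the picture (420x560x3 uint8, blue, green, red); there is no depth.
- imaging.calibration(name): a dict with "mtx" (3x3 intrinsics, pixels), "cam_to_world" (4x4, takes a point from camera to world coordinates). Camera axes: x right, y down, z forward; pixel columns grow to the right and rows downward; lengths in m; the calibration is good to about 2 mm. A picture is of the moment at which its call begins: read the wrist's pose just before it. calibration takes no time and is no camera call; for the wrist camera it gives the pose at the moment of the call.
- manip.sign_off(): hands the job in; it is judged then, once.
The state is a dict: "clock": time; "qpos": joint angles; "qd": joint speeds; "effort": joint torques, N m; "position": TCP position; "ee_rot": TCP orientation; "contact_force": force on the tool from outside, world axes, zero at the start; "moment": the same for the moment, N m; "width": finger opening in m; "gripper_force": force on a finger pad.
Only numpy, scipy, OpenCV 4.12 (cv2) and the standard library are available. Lean on these libraries where they do the work, as an engineer would, in place of code of your own. Each camera call takes 0.05 s, during which the arm holds its last target. There are 200 camera calls.

### The job

Get both label stands on the prep bench ready. Some of the label rolls have a spindle whose spring has gone limp, which you can only tell by pressing the sprung end in: fit into each stand one roll with a sound spring, steel sprung end in the open-topped cup and short black pin in the closed socket, so that its spring holds it firmly there, and put all the other rolls, limp or spare, in the sheet pan. Leave the tumbler and the jar where they are.

Things in the scene. Friction and masses are not known exactly. Their poses are not given: they have to be found in the camera images.
- roll_a_mid (a point): centre of a white paper roll, 40 mm diameter, 62 mm wide, between two square grey flanges 46 x 46 x 4 mm (70 mm over both), about 0.13 kg; None if this roll is absent. On the spindle's axis, 23 mm above what the flanges lie on; y runs along the spindle to the sprung end. At -y a fixed black pin, 10 mm thick, tapered, its end 45 mm from the centre
- roll_a_tip (a point): end of its steel plunger: 10 mm thick, standing 26 mm out of the +y flange (61 mm from the centre), pushed in by up to 18 mm. A sound spring gives 2 N at first, 9 N at 10 mm, 12 N at 14 mm; a limp one under 1.5 N throughout. Looks and letters do not tell which; at least two of the rolls are sound
- roll_b_mid (a point): centre of a white paper roll, 40 mm diameter, 62 mm wide, between two square grey flanges 46 x 46 x 4 mm (70 mm over both), about 0.13 kg; None if this roll is absent. On the spindle's axis, 23 mm above what the flanges lie on; y runs along the spindle to the sprung end. At -y a fixed black pin, 10 mm thick, tapered, its end 45 mm from the centre
- roll_b_tip (a point): end of its steel plunger: 10 mm thick, standing 26 mm out of the +y flange (61 mm from the centre), pushed in by up to 18 mm. A sound spring gives 2 N at first, 9 N at 10 mm, 12 N at 14 mm; a limp one under 1.5 N throughout. Looks and letters do not tell which; at least two of the rolls are sound
- roll_c_mid (a point): centre of a white paper roll, 40 mm diameter, 62 mm wide, between two square grey flanges 46 x 46 x 4 mm (70 mm over both), about 0.13 kg; None if this roll is absent. On the spindle's axis, 23 mm above what the flanges lie on; y runs along the spindle to the sprung end. At -y a fixed black pin, 10 mm thick, tapered, its end 45 mm from the centre
- roll_c_tip (a point): end of its steel plunger: 10 mm thick, standing 26 mm out of the +y flange (61 mm from the centre), pushed in by up to 18 mm. A sound spring gives 2 N at first, 9 N at 10 mm, 12 N at 14 mm; a limp one under 1.5 N throughout. Looks and letters do not tell which; at least two of the rolls are sound
- roll_d_mid (a point): centre of a white paper roll, 40 mm diameter, 62 mm wide, between two square grey flanges 46 x 46 x 4 mm (70 mm over both), about 0.13 kg; None if this roll is absent. On the spindle's axis, 23 mm above what the flanges lie on; y runs along the spindle to the sprung end. At -y a fixed black pin, 10 mm thick, tapered, its end 45 mm from the centre
- roll_d_tip (a point): end of its steel plunger: 10 mm thick, standing 26 mm out of the +y flange (61 mm from the centre), pushed in by up to 18 mm. A sound spring gives 2 N at first, 9 N at 10 mm, 12 N at 14 mm; a limp one under 1.5 N throughout. Looks and letters do not tell which; at least two of the rolls are sound
- roll_e_mid (a point): centre of a white paper roll, 40 mm diameter, 62 mm wide, between two square grey flanges 46 x 46 x 4 mm (70 mm over both), about 0.13 kg; None if this roll is absent. On the spindle's axis, 23 mm above what the flanges lie on; y runs along the spindle to the sprung end. At -y a fixed black pin, 10 mm thick, tapered, its end 45 mm from the centre
- roll_e_tip (a point): end of its steel plunger: 10 mm thick, standing 26 mm out of the +y flange (61 mm from the centre), pushed in by up to 18 mm. A sound spring gives 2 N at first, 9 N at 10 mm, 12 N at 14 mm; a limp one under 1.5 N throughout. Looks and letters do not tell which; at least two of the rolls are sound
- roll_f_mid (a point): centre of a white paper roll, 40 mm diameter, 62 mm wide, between two square grey flanges 46 x 46 x 4 mm (70 mm over both), about 0.13 kg; None if this roll is absent. On the spindle's axis, 23 mm above what the flanges lie on; y runs along the spindle to the sprung end. At -y a fixed black pin, 10 mm thick, tapered, its end 45 mm from the centre
- roll_f_tip (a point): end of its steel plunger: 10 mm thick, standing 26 mm out of the +y flange (61 mm from the centre), pushed in by up to 18 mm. A sound spring gives 2 N at first, 9 N at 10 mm, 12 N at 14 mm; a limp one under 1.5 N throughout. Looks and letters do not tell which; at least two of the rolls are sound
- stand_1: fixed bench stand for one roll, lying along the stand's y; origin under it at bench height, below the fitted roll's centre. Aluminium base 80 x 150 x 8 mm, tall plate with the open cup at +y, post with the closed socket at -y. Plate to socket face is 94 mm, the loose spindle 106 mm: push the plunger in over 12 mm for the pin to pass the face
- stand_1_cup (a point): where the plunger's end rests when fitted, 4 mm pushed in: on the inner face of the tall plate (y = 57 mm of the stand; plate 50 mm wide, top 105 mm above the bench), 50 mm above the bench. The black cup reaches 9 mm in from the plate: 14 mm wide, floor 45 mm and walls 62 mm above the bench, lips flaring out up to 77 mm
- stand_1_seat (a point): where the roll's centre is when fitted: 50 mm above the bench, straight above the stand's origin. The pin's socket: inner face at y = -37 mm of the stand, opening 15 mm wide, from 45 to 59 mm above the bench, 8 mm deep, closed all round; its post's top is 63 mm above the bench
- stand_2: fixed bench stand for one roll, lying along the stand's y; origin under it at bench height, below the fitted roll's centre. Aluminium base 80 x 150 x 8 mm, tall plate with the open cup at +y, post with the closed socket at -y. Plate to socket face is 94 mm, the loose spindle 106 mm: push the plunger in over 12 mm for the pin to pass the face
- stand_2_cup (a point): where the plunger's end rests when fitted, 4 mm pushed in: on the inner face of the tall plate (y = 57 mm of the stand; plate 50 mm wide, top 105 mm above the bench), 50 mm above the bench. The black cup reaches 9 mm in from the plate: 14 mm wide, floor 45 mm and walls 62 mm above the bench, lips flaring out up to 77 mm
- stand_2_seat (a point): where the roll's centre is when fitted: 50 mm above the bench, straight above the stand's origin. The pin's socket: inner face at y = -37 mm of the stand, opening 15 mm wide, from 45 to 59 mm above the bench, 8 mm deep, closed all round; its post's top is 63 mm above the bench
- pan: fixed shallow aluminium sheet pan, 200 mm (x) by 260 mm (y), rim 22 mm high, walls and floor 3 mm thick; origin at the centre of its underside
- tumbler_rim (a point): centre of the mouth of a red plastic tumbler, 76 mm across and 115 mm tall, not part of the job
- spice_jar: small jar 56 mm across, 95 mm tall, not part of the job; origin under it

How it is judged:
By the outcome, as a careful person would: the job done as asked, in the order asked, and still so for the second after the job is handed in, with the robot touching nothing.
Of roll_a, roll_b, roll_c, roll_d, roll_e, roll_f only 5 to 6 are there at a start; the rules pass over those that are not, and their reading is None.
At some moment in a run one of roll_a, roll_b, roll_c, roll_d, roll_e, roll_f may be knocked a few centimetres aside while the robot is not near it.
Once in a run the grip may slacken for a moment while it holds something.
It also fails if it takes over 210 s, if anything falls off the work surface, if the arm or the gripper's body presses on something with over 40 N, if the wrist force passes 120 N, or if a joint passes its speed limit or range.

## Working session

There is one attempt and no reset: what is moved stays moved. The work goes in short steps, Python scripts to look and compute and a tool call to move; the robot and the scene stay as the last step left them, time stands still between calls to the robot, and variables do not carry over. Pictures are saved under pics/ and viewed, at most 14 in all, crops included, and the job is handed in when it is done.

Besides the shell and the picture viewer there is one more tool, called after "Emit:" as name(argument=value, ...), one argument or row to a line, values as JSON. jog_arm: Moves the arm, as the interface text tells. Its arguments: {"type":"object","properties":{"deltas":{"type":"array"},"grip_force":{"type":"number"}},"required":["deltas"]}

```bash
ls; mkdir -p pics; python3 - <<'E'
from rig import manip, imaging
import cv2, numpy as np
print(manip.get_state())
for n in ["top","side"]:
    cv2.imwrite(f"pics/{n}0.png", imaging.get_image(n)); c=imaging.calibration(n); print(n,c["mtx"].tolist(),np.round(c["cam_to_world"],4).tolist())
E
```

```text
pics
{'clock': 0.0, 'qpos': array([-1.35497885e+00,  2.76602192e-01,  1.50612670e+00, -3.95559475e-05,
        1.36065995e+00, -1.21012504e-01]), 'qd': array([ 0.00045176,  0.000382  , -0.00127113, -0.00044904,  0.00223455,
       -0.00060846]), 'effort': array([-1.12559997e-04, -4.16774189e+01, -2.45805466e+01, -1.44037535e-04,
        1.10448452e-02,  2.50443549e-06]), 'position': array([ 0.18990462, -0.54221334,  0.24143813]), 'ee_rot': array([-8.96167075e-04,  9.85850592e-01,  1.67623994e-01, -6.18733369e-05]), 'contact_force': array([ 0.57071395, -0.76653796, -0.27314341]), 'moment': array([-0.02472028, -0.06838923,  0.02436025]), 'gripper_force': 0.0, 'width': 0.08564705624373568}
top [[415.248011785575, 0.0, 272.31887024045295], [0.0, 415.248011785575, 205.0684300094957], [0.0, 0.0, 1.0]] [[0.0047, -0.9964, 0.0847, 0.4847], [-1.0, -0.0047, 0.0004, 0.0509], [-0.0, -0.0847, -0.9964, 1.2521], [0.0, 0.0, 0.0, 1.0]]
side [[401.8767291816001, 0.0, 283.1271511339463], [0.0, 401.8767291816001, 202.50131763006442], [0.0, 0.0, 1.0]] [[0.9986, -0.0281, 0.0455, 0.5237], [-0.0528, -0.6495, 0.7586, -0.7692], [0.0082, -0.7599, -0.65, 0.7927], [0.0, 0.0, 0.0, 1.0]]
```

View pics/top0.png

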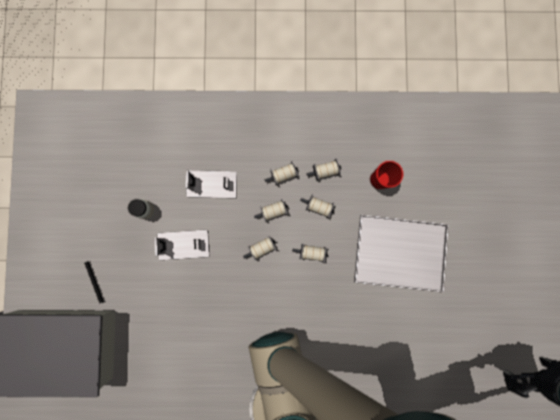

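View pics/side0.png

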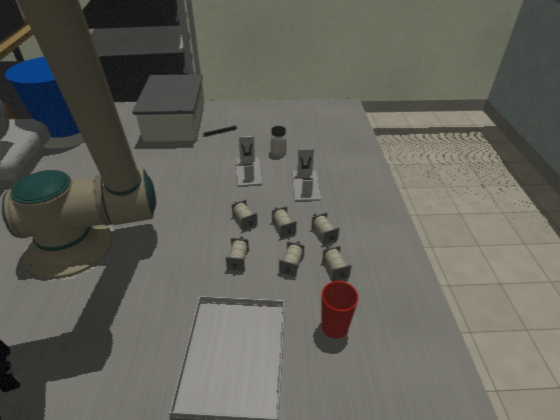

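The top view shows six rolls at px (285,174), (326,170), (273,211), (319,207), (262,248) and (313,253). The stands are at (211,184) and (183,245) with their tall plates to the left (+y), the pan is at (401,254), the tumbler at (388,175) and the jar at (140,208). The side view agrees.

```bash
cat > h.py <<'E'
from rig import manip, imaging
import cv2, numpy as np
def ray(n,u,v,cal=None):
    c=cal or imaging.calibration(n); T=c["cam_to_world"]
    d=T[:3,:3]@np.linalg.solve(c["mtx"],[u,v,1.0]); return T[:3,3],d
def onz(n,u,v,z,cal=None):
    o,d=ray(n,u,v,cal); return o+d*(z-o[2])/d[2]
def proj(p,cal):
    T=np.linalg.inv(cal["cam_to_world"]); q=cal["mtx"]@(T[:3,:3]@np.asarray(p)+T[:3,3]); return q[:2]/q[2]
E
python3 - <<'E'
from h import *
im=cv2.imread("pics/top0.png")
c=im[155:285,145:345]; cv2.imwrite("pics/crop1.png",cv2.resize(c,None,fx=4,fy=4,interpolation=cv2.INTER_CUBIC))
hsv=cv2.cvtColor(im,cv2.COLOR_BGR2HSV)
print(hsv[174,285],hsv[225,285],hsv[245,183],hsv[254,401])
b=im.astype(int); m=((b[...,2]-b[...,0]>18)&(b[...,2]>120)).astype(np.uint8); m[:150]=0;m[290:]=0;m[:,:140]=0;m[:,350:]=0
n,l,s,ce=cv2.connectedComponentsWithStats(m)
for i in range(1,n):
    if s[i,4]>60:
        pts=np.argwhere(l==i)[:,::-1].astype(np.float32); r=cv2.minAreaRect(pts)
        print(np.round(ce[i],1),s[i,4],np.round(r[1],1),np.round(r[2],1),np.round(onz("top",*ce[i],0.03),3))
for u,v in [(211,184),(183,245),(401,254),(388,175),(140,208)]: print(u,v,np.round(onz("top",u,v,0.008),3))
E
```

```text
[ 18  48 193] [ 14  20 162] [  4   8 229] [  3  11 202]
[326.7 168.3] 255 [12.3 21.4] 77.0 [ 0.699 -0.11   0.03 ]
[283.6 172. ] 258 [12.5 21.4] 69.0 [0.687 0.018 0.03 ]
[320.  205.8] 269 [21.5 13. ] 21.0 [ 0.587 -0.089  0.03 ]
[273.2 209.5] 265 [12.3 21.5] 71.6 [0.576 0.049 0.03 ]
[261.2 247. ] 270 [12.5 21.5] 63.4 [0.465 0.083 0.03 ]
[313.1 252.6] 276 [21.5 13.2] 9.5 [ 0.45  -0.068  0.03 ]
211 184 [0.653 0.237 0.008]
183 245 [0.47  0.317 0.008]
401 254 [ 0.446 -0.332  0.008]
388 175 [ 0.683 -0.298  0.008]
140 208 [0.58  0.449 0.008]
```

View pics/crop1.png

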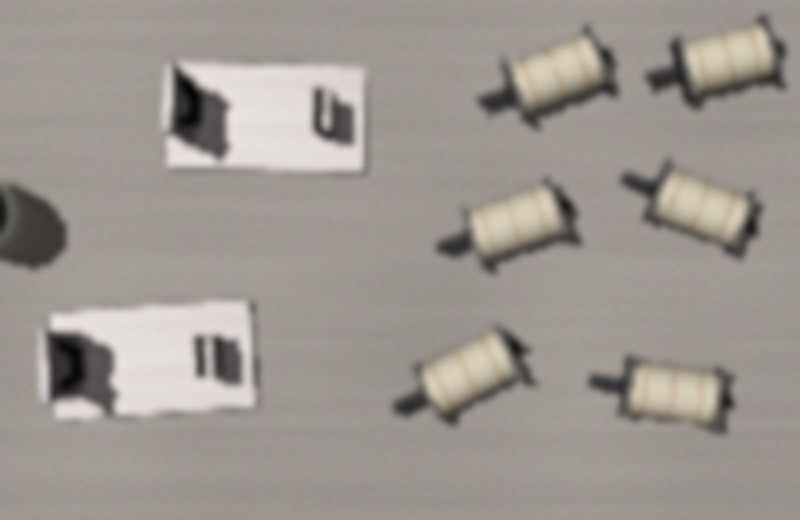

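The crop shows every plunger pointing left (+y), tilted by roughly +13, +21, -21, +18, +27 and -9 deg. Stand B (upper) is at about -1 deg and stand A (lower) at about +4 deg. I'll look at the stands from close by on the way.

Emit:
jog_arm(
  deltas=[0, 0, 75, 250, 840, 60, 0.7, 0, 0, 75, 250, 840, 60, 0.7, 0, 0, 75, 250, 840, 60, 0.7, 0, 0, 75, 250, 840, 60, 0.7, 0, 0, 75, 250, 840, 60, 0.7, 0, 0, 75, 250, 840, 60, 0.7, 0, 0, 75, 250, 840, 60, 0.7, 0, 0, 75, 250, 840, 60, 0.7, 0, 0, 75, 250, 840, 60, 0.7, 0, 0, 75, 250, 840, 60, 0.7, 0, 0, 75, 250, 840, 60, 0.7, 0, 0, 75, 250, 840, 60, 0.7, 0, 0, 75, 250, 840, 60, 0.7, 0, 0, 75, 250, 840, 60, 0.7, 0, 0, 75, 250, 840, 60, 0.7, 0, 0, 75, 250, 840, 60, 0.7, 0, 0, 75, 250, 840, 60, 0.7, 0, 0, 75, 250, 840, 60, 0.7, 0, 0, 75, 250, 840, 60, 0.7, 0, 0, 75, 250, 840, 60, 0.7],
)

```text
clock: 2.1
position: [0.4395, 0.2973, 0.3015]
ee_rot: [-0.0, 0.68, 0.734, -0.001]
contact_force: [0.1, -1.2, -1.3]
width: 0.0597
gripper_force: 0.0
```

```bash
python3 - <<'E'
from h import *
c=imaging.calibration("wrist"); im=imaging.get_image("wrist"); cv2.imwrite("pics/w1.png",im)
import pickle; pickle.dump(c,open("w1.pkl","wb"))
print(c["mtx"].tolist(),np.round(c["cam_to_world"],3).tolist(),manip.get_state()["position"],manip.get_state()["qd"])
for p in [(0.47,0.317,0.008),(0.653,0.237,0.008)]: print(proj(p,c))
E
```

```text
[[313.51434862768485, 0.0, 278.6741810774106], [0.0, 313.51434862768485, 213.41272928351339], [0.0, 0.0, 1.0]] [[0.997, 0.074, 0.019, 0.434], [0.077, -0.961, -0.264, 0.365], [-0.001, 0.265, -0.964, 0.432], [0.0, 0.0, 0.0, 1.0]] [0.43941854 0.29656291 0.30170843] [-0.01693151 -0.01932736  0.00800582  0.00056931 -0.00041668  0.00051552]
[303.32334341 165.91926829]
[425.81739213 232.1282037 ]
```

View pics/w1.png

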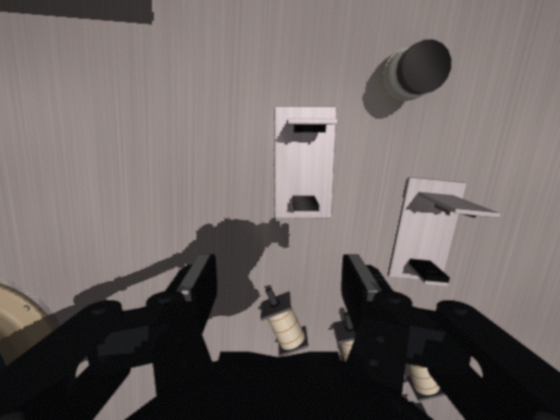

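The wrist view shows stand A's base with corners (276,107), (335,107), (331,217), (274,217) and stand B's with (408,178), (465,184), (447,285), (390,276). Roll 5 is at (284,320). Next I fit the base edges.

```bash
python3 - <<'E'
from h import *; import pickle
im=cv2.imread("pics/w1.png"); c=pickle.load(open("w1.pkl","rb"))
g=cv2.cvtColor(im,cv2.COLOR_BGR2GRAY); print(g[160,260],g[160,300],g[240,420],g[240,380])
m=cv2.inRange(g,165,255); m[:, :260]=0; m[:100]=0; m[300:]=0
for nm,box in (("A",(262,350,100,230)),("B",(380,505,170,292))):
    k=np.zeros_like(m); k[box[2]:box[3],box[0]:box[1]]=m[box[2]:box[3],box[0]:box[1]]
    cs=max(cv2.findContours(k,cv2.RETR_EXTERNAL,cv2.CHAIN_APPROX_NONE)[0],key=cv2.contourArea)[:,0]
    W=np.array([onz("wrist",u,v,0.008,c)[:2] for u,v in cs])
    psi=np.radians(3.5 if nm=="A" else -1); 
    for it in range(3):
        ax=np.array([-np.sin(psi),np.cos(psi)]); px=np.array([np.cos(psi),np.sin(psi)])
        a=W@px; b=W@ax
        # edges: -x side, +x side, -y end, +y end ; mid portions
        lo,hi=b.min(),b.max()
        out=[]
        for s in np.linspace(lo+.02,lo+.075,12):
            q=abs(b-s)<.002; out.append((s,a[q].min(),a[q].max()))
        out=np.array(out)
        f1=np.polyfit(out[:,0],out[:,1],1); f2=np.polyfit(out[:,0],out[:,2],1)
        psi=psi-np.arctan(f1[0])
    print(nm,"psi-left",np.degrees(psi),"slopes",np.degrees(f1[0]),np.degrees(f2[0]),"left",np.round(out[:,1],4),"right",np.round(out[:,2],4),"ends",lo,hi)
    am=(np.median(out[:,1])+np.median(out[:,2]))/2
    print("  centre by -y end+75:",px*am+ax*(lo+.075)," by ends:",px*am+ax*(lo+hi)/2)
E
```

```text
144 199 180 141
A psi-left 4.274600782459125 slopes -2.510954147578061e-06 0.4068946627263197 left [0.4556 0.4556 0.4556 0.4556 0.4556 0.4556 0.4556 0.4556 0.4556 0.4556
 0.4556 0.4556] right [0.5305 0.5317 0.5315 0.5313 0.531  0.5307 0.5318 0.5317 0.5314 0.5312
 0.5309 0.5319] ends 0.21098421247498106 0.3563334688926898
  centre by -y end+75: [0.47076201 0.32196885]  by ends: [0.47093534 0.31964995]
B psi-left -0.2308998581861362 slopes -5.221735292355192e-07 1.3484764792490656 left [0.6139 0.6143 0.614  0.614  0.6147 0.6138 0.6141 0.6147 0.6139 0.6142
 0.614  0.614 ] right [0.6886 0.689  0.6891 0.6895 0.6895 0.6896 0.6892 0.6896 0.6897 0.6897
 0.6901 0.6902] ends 0.1684183114297531 0.2704543654037323
  centre by -y end+75: [0.65277048 0.24078963]  by ends: [0.65267383 0.21680785]
```

Emit:
jog_arm(
  deltas=[0, 0, 22, 25, -215, -150, 0.7, 0, 0, 22, 25, -215, -150, 0.7, 0, 0, 22, 25, -215, -150, 0.7, 0, 0, 22, 25, -215, -150, 0.7, 0, 0, 22, 25, -215, -150, 0.7, 0, 0, 22, 25, -215, -150, 0.7, 0, 0, 22, 25, -215, -150, 0.7, 0, 0, 22, 25, -215, -150, 0.7],
)

```text
clock: 2.95
position: [0.4652, 0.0823, 0.1532]
ee_rot: [0.0, 0.529, 0.849, 0.001]
contact_force: [0.6, -0.9, -0.1]
width: 0.0599
gripper_force: 0.0
```

```bash
cat >> h.py <<'E'
def rolls(n,im,cal,z=0.03,amin=60):
    b=im.astype(int); m=((b[...,2]-b[...,0]>18)&(b[...,2]>105)).astype(np.uint8)
    k,l,s,ce=cv2.connectedComponentsWithStats(m); out=[]
    for i in range(1,k):
        if s[i,4]<amin: continue
        r=cv2.minAreaRect(np.argwhere(l==i)[:,::-1].astype(np.float32))
        bx=cv2.boxPoints(r); W=np.array([onz(n,u,v,z,cal)[:2] for u,v in bx])
        e1,e2=W[1]-W[0],W[2]-W[1]; e=e1 if np.linalg.norm(e1)>np.linalg.norm(e2) else e2
        e=e*np.sign(e[1]); out.append((np.round(ce[i]),s[i,4],np.round(W.mean(0),4),round(np.degrees(np.arctan2(-e[0],e[1])),1),np.round(sorted([np.linalg.norm(e1),np.linalg.norm(e2)]),3)))
    return out
E
python3 - <<'E'
from h import *
c=imaging.calibration("wrist"); im=imaging.get_image("wrist"); cv2.imwrite("pics/w2.png",im)
s=manip.get_state(); print(s["position"],s["clock"])
for r in rolls("wrist",im,c,0.035,600): print(r)
E
```

```text
[0.46560003 0.08283044 0.15353711] 3.0
(array([278., 200.]), np.int32(2408), array([0.4606, 0.0902]), np.float64(29.5), array([0.037, 0.046]))
```

View pics/w2.png

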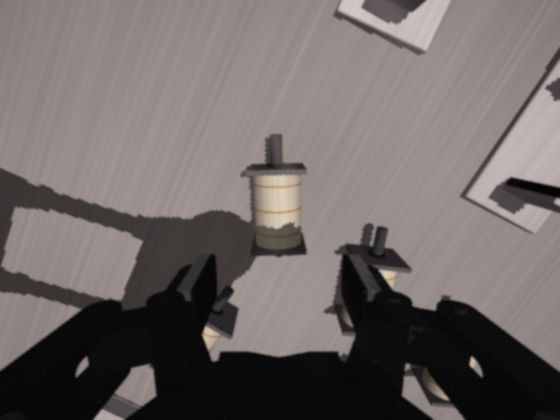

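Roll 5 lies upright in the image and centred at about (278,211). Its plunger points up at (276,148), and it sits midway between the fingers.

```bash
python3 - <<'E'
from h import *
c=imaging.calibration("wrist")
for u,v,z in [(278,211,.036),(276,134,.028),(277,211,.036),(276,168,.046),(279,237,.046)]: print(u,v,np.round(onz("wrist",u,v,z,c),4))
s=manip.get_state();print(s["position"],s["contact_force"],s["clock"])
E
```

```text
278 211 [0.464  0.0842 0.036 ]
276 134 [0.4357 0.1381 0.028 ]
277 211 [0.4633 0.0838 0.036 ]
276 168 [0.4466 0.1161 0.046 ]
279 237 [0.4731 0.0676 0.046 ]
[0.46560003 0.08283044 0.15353711] [0.35394591 0.00174833 0.336194  ] 3.0
```

Emit:
jog_arm(
  deltas=[0, 0, 1, -1, 1, -50, 0.7, 0, 0, 1, -1, 1, -100, 0.7, 0, 0, 1, -1, 1, -125, 0.7, 0, 0, 1, -1, 1, -139, 0.7, 0, 0, 1, -1, 1, -139, 0.7, 0, 0, 1, -1, 1, -139, 0.2, 0, 0, 1, -1, 1, -139, 0.2, 0, 0, 1, -1, 1, -139, 0.2, 0, 0, 1, -1, 1, -139, 0.2, 0, 0, 1, -1, 1, -139, 0.2, 0, 0, 1, -1, 1, -139, 0.2, 0, 0, 1, -1, 1, -139, 0.2],
  grip_force=90,
)

```text
clock: 4.2
position: [0.4653, 0.084, 0.015]
ee_rot: [0.001, 0.52, 0.854, 0.001]
contact_force: [-1.0, 3.1, 7.0]
width: 0.0383
gripper_force: 90.3
```

```bash
python3 - <<'E'
from h import *
s=manip.get_state();print(s["position"],s["contact_force"],s["width"],s["gripper_force"],s["clock"])
E
```

```text
[0.46525853 0.08398242 0.01502245] [-0.99212878  3.06401879  7.00396466] 0.0382665708663961 90.30349373817444 4.2
```

Emit:
jog_arm(
  deltas=[0, 0, 0, 0, 0, 50, 0.2, 0, 0, 0, 0, 0, 100, 0.2, 0, 0, 0, 0, 0, 145, 0.2, 0, 0, -23, 7, 224, 145, 0.2, 0, 0, -23, 7, 224, 145, 0.2, 0, 0, -23, 7, 224, 145, 0.2, 0, 0, -23, 7, 224, 145, 0.2, 0, 0, -23, 7, 224, 145, 0.2, 0, 0, -23, 7, 224, 145, 0.2, 0, 0, -23, 7, 224, 145, 0.2, 0, 0, -23, 7, 224, 145, 0.2],
)

```text
clock: 5.3
position: [0.4707, 0.3062, 0.1584]
ee_rot: [0.0, 0.68, 0.733, -0.0]
contact_force: [-0.9, 0.2, -1.0]
width: 0.0379
gripper_force: 91.4
```

```bash
python3 - <<'E'
from h import *
c=imaging.calibration("wrist"); im=imaging.get_image("wrist"); cv2.imwrite("pics/w3.png",im)
import pickle; pickle.dump(c,open("w3.pkl","wb"))
s=manip.get_state();print(s["position"],s["ee_rot"],s["contact_force"],s["width"],s["gripper_force"],s["clock"])
E
```

```text
[0.47081023 0.30598214 0.15844347] [ 2.17170953e-04  6.80485266e-01  7.32761665e-01 -3.12885083e-04] [-0.092328   -0.06372032 -2.11528629] 0.037762392407459475 91.36814475059509 5.35
```

View pics/w3.png

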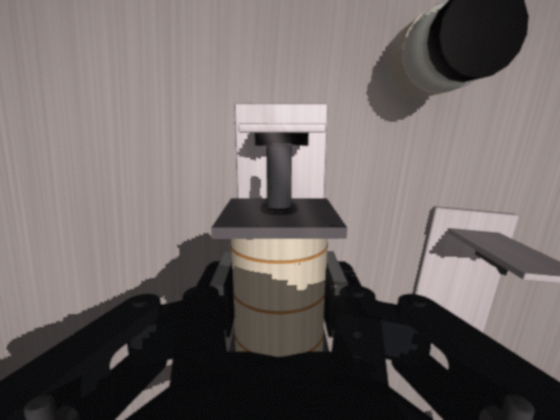

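The plate's top edge spans cols 240–325 (row about 128). The plunger is at cols 266–292 with its tip near row 136, nearly aligned. Now the offsets in mm.

```bash
python3 - <<'E'
from h import *; import pickle
c=pickle.load(open("w3.pkl","rb")); im=cv2.imread("pics/w3.png"); g=cv2.cvtColor(im,cv2.COLOR_BGR2GRAY).astype(int)
for r in (110,118,124,128,131): print(r,g[r,230:246],g[r,318:334])
for r in (150,165,180): print(r,g[r,260:272],g[r,286:298])
print(g[118:146,300],g[128:146,279])
p=np.radians(4.3); px=np.array([np.cos(p),np.sin(p)]); ax=np.array([-np.sin(p),np.cos(p)])
for n,u,v,z in [("plateL",240,129,.105),("plateR",325.5,129,.105),("baseL",235.5,110,.008),("baseR",326.5,110,.008),("plunL",266,165,.166),("plunR",292.5,165,.166),("tip",279,134,.169)]:
    w=onz("wrist",u,v,z,c)[:2]; print(n,np.round(w,4),"lat",round(w@px,4),"ax",round(w@ax,4))
t=manip.get_state()["position"][:2];print("tcp",t@px,t@ax)
E
```

```text
110 [158 161 159 151 146 165 194 207 210 212 210 211 214 214 214 211] [222 222 222 222 224 223 223 216 194 164 151 155 156 157 156 155]
118 [159 161 159 158 156 166 186 202 208 209 209 209 211 213 212 211] [221 221 222 222 223 222 220 211 188 162 157 156 158 156 157 155]
124 [160 161 159 155 148 155 175 193 193 190 190 192 194 194 196 196] [204 205 207 205 203 201 197 188 173 164 160 156 156 157 157 156]
128 [161 161 161 158 154 156 173 185 178 180 193 200 203 203 205 205] [215 216 218 218 219 216 200 174 158 156 157 158 157 156 156 155]
131 [162 162 160 158 154 151 170 186 180 171 164 164 163 163 162 163] [180 179 178 179 180 183 179 169 155 154 157 158 155 156 156 155]
150 [86 85 85 85 84 76 58 46 50 55 63 68] [ 80  74  69  65  59  63  75  84  85  90 121 167]
165 [210 210 209 208 205 186 134  73  44  42  48  52] [ 82  81  79  75  85 123 175 201 207 207 209 212]
180 [130 177 200 205 203 187 142  86  49  43  47  50] [ 72  72  72  74  88 132 174 194 199 202 203 205]
[222 222 222 221 213 201 205 218 221 218 214 207 190 155  97  39  13   5
   4   6   6   4   7   4   7  14  43 104] [211 204 191 158 108  74  62  62  65  64  66  67  67  69  72  81  87  86]
plateL [0.443  0.3709] lat 0.4695 ax 0.3367
plateR [0.4911 0.3745] lat 0.5178 ax 0.3367
baseL [0.427  0.3849] lat 0.4547 ax 0.3518
baseR [0.5042 0.3907] lat 0.5321 ax 0.3518
plunL [0.4608 0.359 ] lat 0.4864 ax 0.3234
plunR [0.4711 0.3598] lat 0.4967 ax 0.3234
tip [0.465  0.3711] lat 0.4915 ax 0.3352
tcp 0.4924271103258306 0.2698200886977899
```

Emit:
jog_arm(
  deltas=[0, 0, 0, 2, 0, -40, 0.2, 0, 0, 0, 2, 0, -65, 0.2, 0, 0, 0, 2, 0, -72, 0.2, 0, 0, 0, 2, 0, -72, 0.2, 0, 0, 0, 2, 0, -72, 0.2],
)

```text
clock: 5.85
position: [0.4741, 0.3071, 0.0875]
ee_rot: [0.0, 0.68, 0.733, 0.001]
contact_force: [-0.8, 0.9, -0.3]
width: 0.0377
gripper_force: 91.3
```

Emit:
jog_arm(
  deltas=[0, 0, 0, 0, 4, 0, 0.2, 0, 0, 0, -1, 8, 0, 0.2, 0, 0, 0, -1, 11, 0, 0.2, 0, 0, 0, -1, 14, 0, 0.2, 0, 0, 0, -1, 14, 0, 0.2, 0, 0, 0, -1, 14, 0, 0.2],
)

```text
clock: 6.45
position: [0.4734, 0.3196, 0.0875]
ee_rot: [0.002, 0.679, 0.734, -0.0]
contact_force: [2.5, -8.6, 1.5]
width: 0.038
gripper_force: 91.3
```

```bash
cat >> h.py <<'E'
def edges(g,r,u0,u1,th=40):
    d=np.diff(cv2.GaussianBlur(g.astype(np.float32),(1,3),0)[r,u0:u1]); return [(u0+i,int(d[i])) for i in range(1,len(d)-1) if abs(d[i])>th and abs(d[i])>=abs(d[i-1]) and abs(d[i])>=abs(d[i+1])]
E
python3 - <<'E'
from h import *; import pickle
c=imaging.calibration("wrist"); im=imaging.get_image("wrist"); cv2.imwrite("pics/w4.png",im); pickle.dump(c,open("w4.pkl","wb"))
g=cv2.cvtColor(im,cv2.COLOR_BGR2GRAY)
p=np.radians(4.3); px=np.array([np.cos(p),np.sin(p)])
print([ (v,round(proj([*(onz("wrist",279,v,.105,c)[:2]),.105],c)[1])) for v in (1,)], proj([0.468,0.3775,.105],c),proj([0.468,0.375,.095],c))
for r in range(60,200,8): print(r,edges(g,r,200,360,25))
print(manip.get_state()["position"],manip.get_state()["contact_force"])
E
```

```text
[(1, 1)] [278.75513051 154.9591902 ] [278.15105784 159.22320679]
60 []
68 []
76 []
84 []
92 []
100 []
108 []
116 []
124 []
132 []
140 []
148 [(334, -27)]
156 []
164 [(340, -25)]
172 [(313, 31)]
180 [(312, 65)]
188 [(234, -33), (243, 34), (251, -37), (291, 46)]
196 [(254, -35), (290, 46)]
[0.47344761 0.31961899 0.0875446 ] [ 2.14272525 -8.45250427  1.91486608]
```

View pics/w4.png

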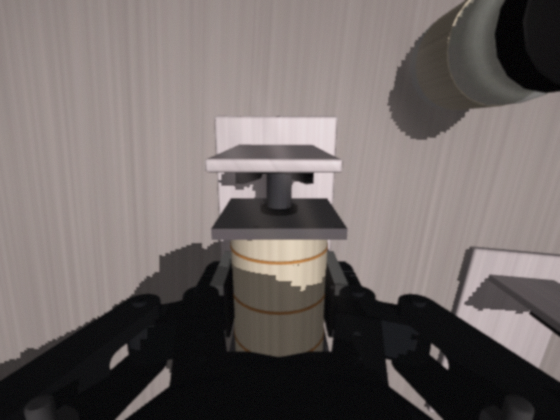

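Emit:
jog_arm(
  deltas=[0, 0, 0, 1, -12, 0, 0.2, 0, 0, 0, -2, -12, 0, 0.2, 0, 0, 0, -2, -12, 0, 0.2, 0, 0, 0, -2, -4, 0, 0.2, 0, 0, 0, -2, 0, 0, 0.2, 0, 0, 0, -2, 4, 0, 0.2, 0, 0, 0, -2, 4, 0, 0.2],
)

```text
clock: 7.2
position: [0.4687, 0.3231, 0.0862]
ee_rot: [0.001, 0.679, 0.734, -0.003]
contact_force: [-1.0, -12.4, 3.1]
width: 0.0378
gripper_force: 91.4
```

Emit:
jog_arm(
  deltas=[0, 0, 0, 0, 0, -5, 0.2, 0, 0, 0, 0, 0, -10, 0.2, 0, 0, 0, 0, 0, -15, 0.2, 0, 0, 0, 0, 0, -20, 0.2, 0, 0, 0, 0, 0, -25, 0.2, 0, 0, 0, 0, 0, -25, 0.2],
)

```text
clock: 7.8
position: [0.4702, 0.3231, 0.0613]
ee_rot: [0.002, 0.679, 0.734, -0.002]
contact_force: [1.7, -10.6, 2.6]
width: 0.0378
gripper_force: 91.7
```

```bash
python3 - <<'E'
from h import *
im=imaging.get_image("wrist"); cv2.imwrite("pics/w5.png",im)
s=manip.get_state();print(s["position"],s["ee_rot"],s["contact_force"],s["moment"],s["width"],s["clock"])
E
```

```text
[0.47022096 0.32307797 0.06139864] [ 0.00191403  0.67927606  0.73387769 -0.00197651] [  1.77763217 -10.65417161   2.82787114] [-1.47827046 -0.25952856 -0.02259921] 0.03762306751129936 7.85
```

Emit:
jog_arm(
  deltas=[0, 0, 0, 0, 1, -4, 0.2, 0, 0, 0, 0, 1, -8, 0.2, 0, 0, 0, 0, 1, -11, 0.2, 0, 0, 0, 0, 1, -11, 0.2],
)

```text
clock: 8.25
position: [0.4703, 0.324, 0.0506]
ee_rot: [0.002, 0.679, 0.734, -0.002]
contact_force: [1.2, -12.3, 4.5]
width: 0.0376
gripper_force: 91.7
```

Emit:
jog_arm(
  deltas=[0, 0, 0, 0, 0, -4, 0.2, 0, 0, 0, 0, 0, -7, 0.2, 0, 0, 0, 0, 0, -8, 0.2, 0, 0, 0, 0, 0, -8, 0.2],
)

```text
clock: 8.65
position: [0.4703, 0.3241, 0.0428]
ee_rot: [0.002, 0.679, 0.734, -0.002]
contact_force: [2.5, -12.0, 5.1]
width: 0.0376
gripper_force: 91.7
```

Emit:
jog_arm(
  deltas=[0, 0, 0, 0, -3, 0, 0.2, 0, 0, 0, 0, -6, 0, 0.2, 0, 0, 0, 1, -9, 0, 0.2, 0, 0, 0, 1, -10, 0, 0.2, 0, 0, 0, 1, -10, 0, 0.2],
)

```text
clock: 9.15
position: [0.471, 0.3157, 0.0427]
ee_rot: [0.001, 0.68, 0.733, -0.001]
contact_force: [-0.3, -6.4, 1.7]
width: 0.0375
gripper_force: 91.7
```

```bash
python3 - <<'E'
from h import *
im=imaging.get_image("wrist"); cv2.imwrite("pics/w6.png",im); im2=imaging.get_image("side"); 
from h import *
c=imaging.calibration("side"); u,v=proj([0.47,0.32,.05],c).astype(int); print(u,v)
a=cv2.resize(im2[v-60:v+40,u-60:u+60],None,fx=4,fy=4,interpolation=cv2.INTER_CUBIC); cv2.imwrite("pics/s6.png",a)
s=manip.get_state();print(s["position"],s["ee_rot"],s["contact_force"],s["moment"],s["width"],s["clock"])
E
```

```text
247 158
[0.47099681 0.31587109 0.04265813] [ 6.67821570e-04  6.79634330e-01  7.33550433e-01 -7.02569976e-04] [-0.76924923 -6.18095712  1.64491703] [-0.77321302  0.04374044  0.01332556] 0.03798213157120278 9.25
```

View pics/w6.png

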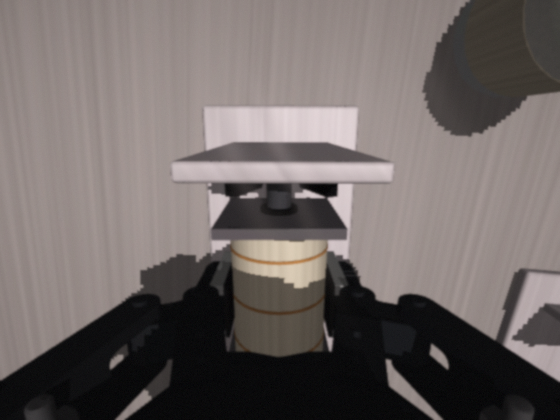

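The spring force fell from 12 N to 6 N as I backed off, so the pin is inside the socket. I'll ease back the last 2 mm, release and lift.

Emit:
jog_arm(
  deltas=[0, 0, 0, 0, -2, 0, 0.2, 0, 0, 0, 0, -2, 0, 0.2, 0, 0, 0, 0, -2, 0, 0.75, 0, 0, 0, 0, -2, 0, 0.75, 0, 0, 0, 0, -2, 0, 0.75, 0, 0, 0, 0, -2, 0, 0.75, 0, 0, 0, 0, -2, 30, 0.75, 0, 0, 0, 0, -2, 70, 0.75, 0, 0, 0, 0, -2, 120, 0.75, 0, 0, 0, 0, -20, 160, 0.75, 0, 0, 0, 0, -20, 160, 0.75],
)

```text
clock: 10.35
position: [0.4743, 0.2968, 0.2087]
ee_rot: [0.003, 0.68, 0.733, 0.006]
contact_force: [0.1, 0.2, -0.7]
width: 0.064
gripper_force: 0.0
```

```bash
python3 - <<'E'
from h import *
im=imaging.get_image("wrist"); c=imaging.calibration("wrist")
u,v=proj([0.471,0.32,.05],c).astype(int); print(u,v)
im2=imaging.get_image("side"); cs=imaging.calibration("side"); us,vs=proj([0.47,0.32,.05],cs).astype(int)
a=cv2.resize(im2[vs-50:vs+50,us-50:us+50],(400,400),interpolation=cv2.INTER_CUBIC)
b=cv2.resize(im[max(0,v-150):max(0,v-150)+250,u-130:u+120],(400,400))
cv2.imwrite("pics/f1.png",np.hstack([a,b]))
t=imaging.get_image("top"); cv2.imwrite("pics/top1.png",t); ct=imaging.calibration("top")
t[:150]=0;t[295:]=0;t[:,:140]=0;t[:,350:]=0
for r in rolls("top",t,ct,0.03,60): print(r)
s=manip.get_state();print(s["position"],s["contact_force"],s["clock"])
E
```

```text
278 177
(array([327., 168.]), np.int32(267), array([ 0.6989, -0.1104]), np.float64(14.4), array([0.039, 0.064]))
(array([284., 172.]), np.int32(268), array([0.6872, 0.0179]), np.float64(22.3), array([0.039, 0.064]))
(array([320., 206.]), np.int32(278), array([ 0.5865, -0.0894]), np.float64(-22.5), array([0.04 , 0.064]))
(array([273., 210.]), np.int32(275), array([0.5759, 0.0489]), np.float64(20.0), array([0.04 , 0.064]))
(array([146., 241.]), np.int32(442), array([0.4917, 0.4128]), np.float64(-88.4), array([0.053, 0.138]))
(array([184., 244.]), np.int32(157), array([0.4714, 0.3097]), np.float64(-88.8), array([0.035, 0.038]))
(array([313., 253.]), np.int32(284), array([ 0.4497, -0.0684]), np.float64(-7.8), array([0.039, 0.064]))
(array([165., 279.]), np.int32(337), array([0.3707, 0.362 ]), np.float64(-70.0), array([0.03 , 0.099]))
[0.47048374 0.29622155 0.20182581] [ 0.02378329 -0.18238293 -0.793766  ] 10.5
```

View pics/f1.png

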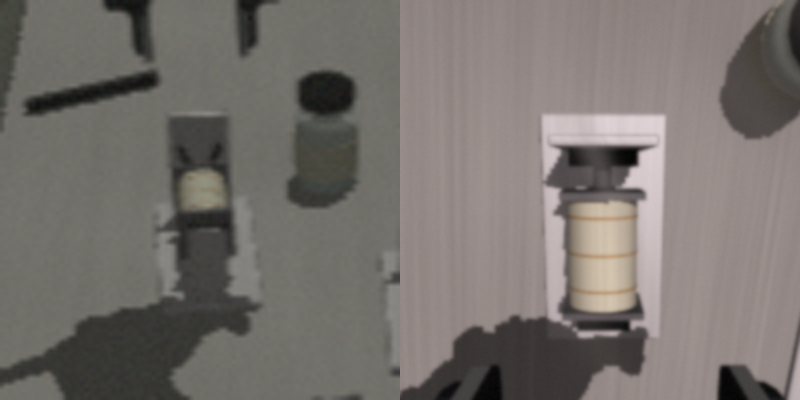

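Roll 5 sits level in stand A: the plunger is in the cup, the pin in the socket, and the far flange is close against the post. Next is roll 4.

Emit:
jog_arm(
  deltas=[0, 0, 16, 105, -247, -50, 0.75, 0, 0, 16, 105, -247, -50, 0.75, 0, 0, 16, 105, -247, -50, 0.75, 0, 0, 16, 105, -247, -50, 0.75, 0, 0, 16, 105, -247, -50, 0.75, 0, 0, 16, 105, -247, -50, 0.75, 0, 0, 16, 105, -247, -50, 0.7, 0, 0, 16, 105, -247, -50, 0.7, 0, 0, 16, 105, -247, -50, 0.7],
)

```text
clock: 11.4
position: [0.575, 0.0505, 0.1513]
ee_rot: [-0.001, 0.571, 0.821, -0.0]
contact_force: [0.5, -0.5, 0.5]
width: 0.0597
gripper_force: 0.0
```

```bash
cat >> h.py <<'E'
def look(name):
    c=imaging.calibration("wrist"); im=imaging.get_image("wrist"); cv2.imwrite(f"pics/{name}.png",im)
    b=im.astype(int); m=((b[...,2]-b[...,0]>12)&(b[...,2]>70)).astype(np.uint8); m[:,:180]=0;m[:,380:]=0;m[:120]=0;m[300:]=0
    k,l,s,ce=cv2.connectedComponentsWithStats(m)
    for i in range(1,k):
        if s[i,4]>800:
            pts=np.argwhere(l==i)[:,::-1].astype(np.float32); r=cv2.minAreaRect(pts); W=np.array([onz("wrist",u,v,0.036,c)[:2] for u,v in cv2.boxPoints(r)])
            e=max([W[1]-W[0],W[2]-W[1]],key=np.linalg.norm); e=e*np.sign(e[1])
            print(np.round(ce[i]),s[i,:5],np.round(W.mean(0),4),"psi",round(np.degrees(np.arctan2(-e[0],e[1])),1),np.round([np.linalg.norm(W[1]-W[0]),np.linalg.norm(W[2]-W[1])],3))
    st=manip.get_state(); print(st["position"],st["contact_force"],st["clock"])
E
python3 -c "
from h import *
look('w7')"
```

```text
[285. 194.] [  180   120   200   180 25463] [0.5754 0.0486] psi 25.2 [0.149 0.151]
[0.57516266 0.05068163 0.15170814] [-0.47826331  0.30446637  0.54321986] 11.45
```

```bash
sed -i 's/b\[...,2\]-b\[...,0\]>12)&(b\[...,2\]>70/b[...,2]-b[...,0]>22)\&(b[...,2]>70/' h.py
sed -i 's/^    c=imaging.calibration("wrist"); im=imaging.get_image("wrist"); cv2.imwrite(f"pics/    c=imaging.calibration("wrist"); im=imaging.get_image("wrist") if not re else cv2.imread(f"pics\/{name}.png"); cv2.imwrite(f"pics/; s/def look(name)/def look(name,re=False)/' h.py
python3 -c "
from h import *
look('w7',True)"
```

```text
[278. 205.] [ 255  179   48   56 2332] [0.5723 0.0557] psi 21.5 [0.037 0.046]
[0.57516266 0.05068163 0.15170814] [-0.47826331  0.30446637  0.54321986] 11.45
```

Emit:
jog_arm(
  deltas=[0, 0, 1, 0, -1, -50, 0.7, 0, 0, 1, 0, -1, -100, 0.7, 0, 0, 1, 0, -1, -125, 0.7, 0, 0, 1, 0, -1, -138, 0.7, 0, 0, 1, 0, -1, -138, 0.7, 0, 0, 1, 0, -1, -138, 0.2, 0, 0, 1, 0, -1, -138, 0.2, 0, 0, 1, 0, -1, -138, 0.2, 0, 0, 1, 0, -1, -138, 0.2, 0, 0, 1, 0, -1, -138, 0.2, 0, 0, 1, 0, -1, -138, 0.2, 0, 0, 1, 0, -1, -138, 0.2],
  grip_force=90,
)

```text
clock: 12.65
position: [0.5776, 0.0485, 0.0165]
ee_rot: [0.002, 0.564, 0.826, 0.001]
contact_force: [0.3, 1.0, 6.3]
width: 0.0378
gripper_force: 90.3
```

Emit:
jog_arm(
  deltas=[0, 0, 0, 0, 0, 50, 0.2, 0, 0, 0, 0, 0, 100, 0.2, 0, 0, 0, 0, 0, 145, 0.2, 0, 0, -22.3, 77, 178, 145, 0.2, 0, 0, -22.3, 77, 178, 145, 0.2, 0, 0, -22.3, 77, 178, 145, 0.2, 0, 0, -22.3, 77, 178, 145, 0.2, 0, 0, -22.3, 77, 178, 145, 0.2, 0, 0, -22.3, 77, 178, 145, 0.2, 0, 0, -22.3, 77, 178, 145, 0.2],
)

```text
clock: 13.65
position: [0.6524, 0.2253, 0.1593]
ee_rot: [0.0, 0.713, 0.701, -0.001]
contact_force: [-0.6, -0.1, -1.8]
width: 0.0379
gripper_force: 90.6
```

```bash
python3 - <<'E'
from h import *; import pickle
c=imaging.calibration("wrist"); im=imaging.get_image("wrist"); cv2.imwrite("pics/w8.png",im); pickle.dump(c,open("w8.pkl","wb"))
s=manip.get_state();print(s["position"],s["ee_rot"],s["contact_force"],s["width"],s["gripper_force"],s["clock"])
E
```

```text
[0.65244663 0.22494529 0.15942832] [ 8.08540145e-05  7.13607412e-01  7.00545672e-01 -4.64288659e-04] [-0.05983204 -0.30735765 -1.72279141] 0.03815857984568069 90.61950087547302 13.7
```

View pics/w8.png

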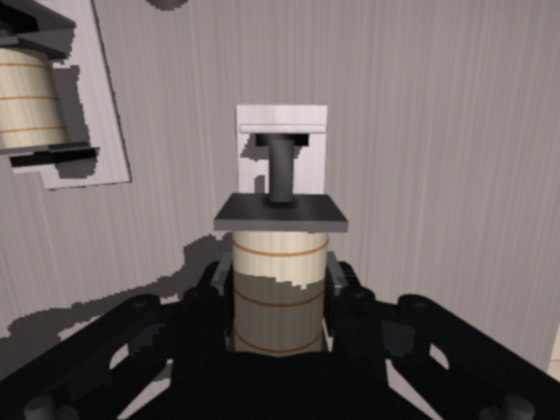

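Stand B's plate spans cols 240–326 and the plunger 269–294, again nearly aligned. I'll measure the offsets.

```bash
python3 - <<'E'
from h import *; import pickle
c=pickle.load(open("w8.pkl","rb")); im=cv2.imread("pics/w8.png"); g=cv2.cvtColor(im,cv2.COLOR_BGR2GRAY).astype(int)
def sub(a,x0):  # strongest gradient subpixel-ish
    d=np.abs(np.diff(a)); i=d.argmax(); w=d[max(0,i-1):i+2]; return round(x0+i+0.5+np.dot(w,[-1,0,1])/w.sum(),1)
for r in (110,115,120,127,129,145,160,175,185): print(r,sub(g[r,228:250],228),sub(g[r,315:336],315),"pl",sub(g[r,262:276],262),sub(g[r,286:300],286))
print("front base row:",[ (u,sub(g[95:120,u],95)) for u in (245,265,285,305,320)])
print("plate inner row:",[ (u,sub(g[127:140,u],127)) for u in (246,250,315,320)])
L=onz("wrist",240.2,128,.105,c);R=onz("wrist",326,128,.105,c)
print(L,R,(L+R)/2)
for u,v in [(250,132),(320,132)]: print(onz("wrist",u,v,.105,c))
for u,v in [(245,106),(320,106)]: print(onz("wrist",u,v,.008,c))
E
```

```text
Traceback (most recent call last):
ValueError: shapes (2,) and (3,) not aligned: 2 (dim 0) != 3 (dim 0)
```

```bash
python3 - <<'E'
from h import *; import pickle
c=pickle.load(open("w8.pkl","rb")); im=cv2.imread("pics/w8.png"); g=cv2.cvtColor(im,cv2.COLOR_BGR2GRAY).astype(int)
def sub(a,x0):
    d=np.abs(np.diff(a)); i=int(d[1:-1].argmax())+1; w=d[i-1:i+2]; return round(x0+i+0.5+np.dot(w,[-1,0,1])/w.sum(),1)
for r in (110,115,120,127,129,160,175,185): print(r,sub(g[r,228:250],228),sub(g[r,315:336],315),"pl",sub(g[r,262:276],262),sub(g[r,286:300],286))
fb=[(u,sub(g[95:120,u],95)) for u in (245,265,285,305,320)]; print(fb)
A,B=[onz("wrist",*p,.008,c) for p in (fb[0],fb[-1])]; d=B-A; print("base end",A,B,"psi",np.degrees(np.arctan2(d[1],d[0])))
pi=[(u,sub(g[126:142,u],126)) for u in (244,248,316,322)]; print(pi)
L=onz("wrist",240.2,128,.105,c);R=onz("wrist",326,128,.105,c); print("plate mid",(L+R)/2)
for r in (110,185):
    P=[onz("wrist",u,r,.008,c) for u in (sub(g[r,228:250],228),sub(g[r,315:336],315))]; print("base mid",r,(P[0]+P[1])/2,P[1][0]-P[0][0])
for r in (175,185):
    P=[onz("wrist",u,r,.166,c) for u in (sub(g[r,262:276],262),sub(g[r,286:300],286))]; print("plunger",(P[0]+P[1])/2,P[1][0]-P[0][0])
E
```

```text
110 235.9 326.5 pl 274.1 291.5
115 236.3 326.4 pl 273.8 292.3
120 236.3 326.3 pl 273.8 290.5
127 236.3 325.4 pl 273.5 294.8
129 236.4 325.4 pl 272.2 287.2
160 237.6 324.5 pl 268.4 293.4
175 238.3 324.2 pl 268.4 293.3
185 238.4 323.5 pl 268.4 292.6
[(245, np.float64(104.4)), (265, np.float64(104.5)), (285, np.float64(104.5)), (305, np.float64(104.6)), (320, np.float64(104.7))]
base end [0.62428415 0.31196263 0.008     ] [0.68799397 0.3106214  0.008     ] psi -1.2060228886464794
[(244, np.float64(133.6)), (248, np.float64(138.6)), (316, np.float64(133.8)), (322, np.float64(133.8))]
plate mid [0.65506863 0.29226399 0.105     ]
base mid 110 [0.65496424 0.30690851 0.008     ] 0.0773022545090647
base mid 185 [0.6537576  0.24216251 0.008     ] 0.07726062089899766
plunger [0.65311078 0.27450821 0.166     ] 0.009827302931096238
plunger [0.65290986 0.27051717 0.166     ] 0.009632607733237708
```

Emit:
jog_arm(
  deltas=[0, 0, 0, 1, 0, -40, 0.2, 0, 0, 0, 1, 0, -65, 0.2, 0, 0, 0, 1, 0, -73, 0.2, 0, 0, 0, 1, 0, -73, 0.2, 0, 0, 0, 1, 0, -73, 0.2],
)

```text
clock: 14.2
position: [0.655, 0.2258, 0.0878]
ee_rot: [0.001, 0.714, 0.701, 0.001]
contact_force: [0.3, -0.5, 0.1]
width: 0.0381
gripper_force: 90.6
```

Emit:
jog_arm(
  deltas=[0, 0, 0, 0, 4, 0, 0.2, 0, 0, 0, 0, 8, 0, 0.2, 0, 0, 0, 0, 12, 0, 0.2, 0, 0, 0, 0, 15, 0, 0.2, 0, 0, 0, 0, 15, 0, 0.2, 0, 0, 0, 0, 15, 0, 0.2],
)

```text
clock: 14.8
position: [0.6556, 0.2381, 0.088]
ee_rot: [0.003, 0.713, 0.701, -0.001]
contact_force: [2.2, -9.4, 1.1]
width: 0.0378
gripper_force: 90.7
```

Emit:
jog_arm(
  deltas=[0, 0, 0, 0, -12, 0, 0.2, 0, 0, 0, -2, -12, 0, 0.2, 0, 0, 0, -2, -12, 0, 0.2, 0, 0, 0, -2, -4, 0, 0.2, 0, 0, 0, -2, 0, 0, 0.2, 0, 0, 0, -2, 4, 0, 0.2, 0, 0, 0, -2, 4, 0, 0.2],
)

```text
clock: 15.5
position: [0.6536, 0.2422, 0.0874]
ee_rot: [0.004, 0.713, 0.702, -0.001]
contact_force: [2.8, -13.3, 2.4]
width: 0.0377
gripper_force: 90.8
```

Emit:
jog_arm(
  deltas=[0, 0, 0, 0, 0, -5, 0.2, 0, 0, 0, 0, 0, -10, 0.2, 0, 0, 0, 0, 0, -15, 0.2, 0, 0, 0, 0, 0, -20, 0.2, 0, 0, 0, 0, 0, -25, 0.2, 0, 0, 0, 0, 0, -25, 0.2],
)

```text
clock: 16.1
position: [0.6529, 0.2419, 0.0626]
ee_rot: [0.003, 0.713, 0.701, -0.002]
contact_force: [-0.1, -12.7, 3.9]
width: 0.0379
gripper_force: 91.4
```

```bash
python3 - <<'E'
from h import *
im=imaging.get_image("wrist"); cv2.imwrite("pics/w9.png",im); g=cv2.cvtColor(im,cv2.COLOR_BGR2GRAY).astype(int)
for r in (165,170,175,180,185,190): print(r,edges(g,r,180,385,18))
s=manip.get_state();print(s["position"],s["ee_rot"],s["contact_force"],s["width"],s["clock"])
E
```

```text
165 [(216, 22), (224, -21), (341, 20), (347, -19), (348, -19)]
170 []
175 []
180 []
185 [(201, 18), (371, -19)]
190 [(201, 20), (370, -20)]
[0.65281088 0.24189664 0.0626533 ] [ 0.00283773  0.71275475  0.70140561 -0.00167019] [  1.14781592 -12.86219587   4.00654022] 0.037907203152371304 16.15
```

Emit:
jog_arm(
  deltas=[0, 0, 0, 0, 0, -4, 0.2, 0, 0, 0, 0, 0, -8, 0.2, 0, 0, 0, 0, 0, -12, 0.2, 0, 0, 0, 0, 0, -12, 0.2],
)

```text
clock: 16.55
position: [0.6529, 0.242, 0.0508]
ee_rot: [0.003, 0.713, 0.701, -0.001]
contact_force: [0.4, -13.0, 5.9]
width: 0.0375
gripper_force: 91.4
```

Emit:
jog_arm(
  deltas=[0, 0, 0, 0, 0, -4, 0.2, 0, 0, 0, 0, 0, -7, 0.2, 0, 0, 0, 0, 0, -8, 0.2, 0, 0, 0, 0, 0, -8, 0.2],
)

```text
clock: 16.95
position: [0.6529, 0.2421, 0.0431]
ee_rot: [0.003, 0.713, 0.701, -0.001]
contact_force: [0.6, -13.4, 6.7]
width: 0.038
gripper_force: 91.4
```

Emit:
jog_arm(
  deltas=[0, 0, 0, 0, -3, 0, 0.2, 0, 0, 0, 0, -6, 0, 0.2, 0, 0, 0, 0, -9, 0, 0.2, 0, 0, 0, 0, -11, 0, 0.2, 0, 0, 0, 0, -11, 0, 0.2],
)

```text
clock: 17.45
position: [0.6526, 0.2334, 0.0433]
ee_rot: [0.001, 0.713, 0.701, -0.0]
contact_force: [0.5, -7.1, 6.7]
width: 0.038
gripper_force: 91.3
```

Emit:
jog_arm(
  deltas=[0, 0, 0, 0, -2, 0, 0.2, 0, 0, 0, 0, -2, 0, 0.2, 0, 0, 0, 0, -2, 0, 0.75, 0, 0, 0, 0, -2, 0, 0.75, 0, 0, 0, 0, -2, 0, 0.75, 0, 0, 0, 0, -2, 0, 0.75, 0, 0, 0, 0, -2, 30, 0.75, 0, 0, 0, 0, -2, 70, 0.75, 0, 0, 0, 0, -2, 120, 0.75, 0, 0, 0, 0, -20, 160, 0.75, 0, 0, 0, 0, -20, 160, 0.75, 0, 0, 0, 0, -20, 160, 0.75],
)

```text
clock: 18.65
position: [0.6524, 0.2144, 0.2027]
ee_rot: [0.001, 0.713, 0.701, 0.001]
contact_force: [-1.1, 0.2, -0.7]
width: 0.0641
gripper_force: 0.0
```

```bash
python3 - <<'E'
from h import *
im=imaging.get_image("wrist"); c=imaging.calibration("wrist")
u,v=proj([0.653,0.235,.05],c).astype(int); print(u,v)
im2=imaging.get_image("side"); cs=imaging.calibration("side"); us,vs=proj([0.653,0.235,.05],cs).astype(int)
a=cv2.resize(im2[vs-50:vs+50,us-50:us+50],(400,400),interpolation=cv2.INTER_CUBIC)
y0=max(0,v-150); b=cv2.resize(im[y0:y0+250,u-130:u+120],(400,400))
cv2.imwrite("pics/f2.png",np.hstack([a,b]))
t=imaging.get_image("top"); cv2.imwrite("pics/top2.png",t); ct=imaging.calibration("top")
# pan by brightness
g=cv2.cvtColor(t,cv2.COLOR_BGR2GRAY); m=cv2.inRange(g,185,255); m[:,:350]=0;m[:205]=0;m[305:]=0;m[:,460:]=0
m=cv2.morphologyEx(m,cv2.MORPH_OPEN,np.ones((3,3)))
k=max(cv2.findContours(m,cv2.RETR_EXTERNAL,cv2.CHAIN_APPROX_NONE)[0],key=cv2.contourArea); r=cv2.minAreaRect(k); W=np.array([onz("top",*p,0.01,ct)[:2] for p in cv2.boxPoints(r)])
print("pan",r,np.round(W,3).tolist(),W.mean(0))
t[:150]=0;t[295:]=0;t[:,:200]=0;t[:,350:]=0
for r in rolls("top",t,ct,0.03,60): print(r)
s=manip.get_state();print(s["position"],s["contact_force"],s["clock"])
E
```

```text
281 181
pan ((399.93902587890625, 252.95123291015625), (83.90077209472656, 64.97220611572266), 4.969740867614746) [[0.364, -0.195], [0.556, -0.214], [0.535, -0.464], [0.344, -0.441]] [ 0.44984418 -0.32863394]
(array([327., 168.]), np.int32(267), array([ 0.6987, -0.1097]), np.float64(15.3), array([0.039, 0.064]))
(array([214., 186.]), np.int32(517), array([0.6451, 0.222 ]), np.float64(-79.8), array([0.039, 0.147]))
(array([284., 172.]), np.int32(270), array([0.6868, 0.0178]), np.float64(21.5), array([0.039, 0.064]))
(array([320., 206.]), np.int32(282), array([ 0.5861, -0.0889]), np.float64(-20.9), array([0.04 , 0.064]))
(array([213., 260.]), np.int32(1565), array([0.4392, 0.2197]), np.float64(-89.2), array([0.085, 0.221]))
(array([313., 253.]), np.int32(288), array([ 0.4497, -0.0684]), np.float64(-8.4), array([0.039, 0.064]))
[0.65088825 0.21440713 0.19918327] [0.26327994 0.32012423 0.09484621] 18.8
```

View pics/f2.png

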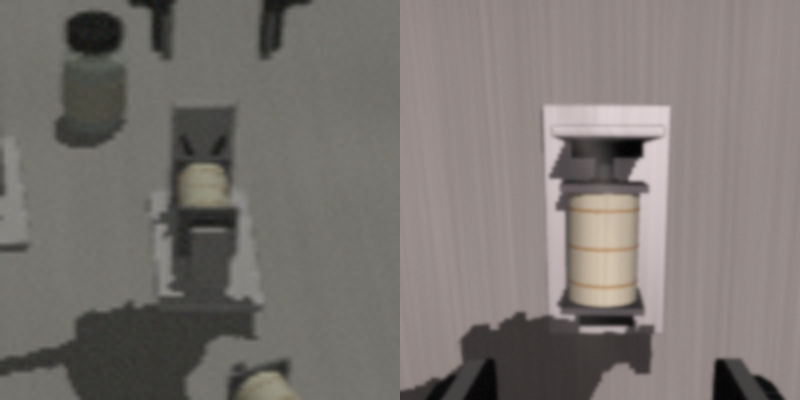

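Stand B's roll sits just like stand A's: the plunger is in the cup and the flange is by the post. Both springs proved sound (about 13 N at 14 mm), so the four others go to the pan. The first is roll 6.

Emit:
jog_arm(
  deltas=[0, 0, -7.4, -202, -282, -50, 0.7, 0, 0, -7.4, -202, -282, -50, 0.7, 0, 0, -7.4, -202, -282, -50, 0.7, 0, 0, -7.4, -202, -282, -50, 0.7, 0, 0, -7.4, -202, -282, -50, 0.7, 0, 0, -7.4, -202, -282, -50, 0.7, 0, 0, -7.4, -202, -282, -50, 0.7, 0, 0, -7.4, -202, -282, -50, 0.7, 0, 0, -7.4, -202, -282, -50, 0.7, 0, 0, -7.4, -202, -282, -50, 0.7],
)

```text
clock: 19.8
position: [0.4507, -0.067, 0.1509]
ee_rot: [-0.0, 0.757, 0.654, 0.0]
contact_force: [-0.4, -0.4, 0.6]
width: 0.0599
gripper_force: 0.0
```

```bash
python3 -c "
from h import *
look('w10')"
```

```text
[278. 210.] [ 254  177   49   72 2976] [ 0.4491 -0.0667] psi -9.5 [0.06  0.038]
[ 0.45090288 -0.06678915  0.15105919] [-0.29457143  0.1435003  -0.43510369] 19.85
```

Roll 6 is centred under the gripper, so I'll grasp it, lift it and carry it to the pan.

Emit:
jog_arm(
  deltas=[0, 0, -1, -1, 0, -50, 0.7, 0, 0, -1, -1, 0, -100, 0.7, 0, 0, -1, -1, 0, -125, 0.7, 0, 0, -1, -1, 0, -137, 0.7, 0, 0, -1, -1, 0, -137, 0.7, 0, 0, -1, -1, 0, -137, 0.2, 0, 0, -1, -1, 0, -137, 0.2, 0, 0, -1, -1, 0, -137, 0.2, 0, 0, -1, -1, 0, -137, 0.2, 0, 0, -1, -1, 0, -137, 0.2, 0, 0, -1, -1, 0, -137, 0.2, 0, 0, -1, -1, 0, -137, 0.2, 0, 0, -1, -1, 0, -90, 0.2, 0, 0, -1, -1, 0, -40, 0.2, 0, 0, -1, -1, 0, -20, 0.2],
)

```text
clock: 21.35
position: [0.451, -0.0686, 0.1352]
ee_rot: [0.003, 0.763, 0.647, 0.002]
contact_force: [0.8, -1.7, -2.5]
width: 0.0376
gripper_force: 91.1
```

Emit:
jog_arm(
  deltas=[0, 0, 4.4, -50, -327, 0, 0.2, 0, 0, 4.4, -50, -327, 0, 0.2, 0, 0, 4.4, -50, -327, 0, 0.2, 0, 0, 4.4, -50, -327, 0, 0.2, 0, 0, 4.4, -50, -327, 0, 0.2, 0, 0, 4.4, -50, -327, 0, 0.2, 0, 0, 4.4, -50, -327, 0, 0.2, 0, 0, 4.4, -50, -327, 0, 0.2, 0, 0, 4.4, -50, -327, -20, 0.2, 0, 0, 4.4, -50, -327, -60, 0.2],
)

```text
clock: 22.35
position: [0.4003, -0.3964, 0.0732]
ee_rot: [0.003, 0.738, 0.675, -0.0]
contact_force: [1.4, -1.2, -1.6]
width: 0.038
gripper_force: 91.1
```

```bash
python3 - <<'E'
from h import *
im=imaging.get_image("wrist"); t=imaging.get_image("top"); cv2.imwrite("pics/top3.png",t)
s=manip.get_state();print(s["position"],s["contact_force"],s["width"],s["gripper_force"],s["clock"])
cv2.imwrite("pics/p1.png",np.hstack([cv2.resize(im,(400,300)),cv2.resize(t[200:305,330:470],(400,300),interpolation=cv2.INTER_CUBIC)]))
E
```

```text
[ 0.39587957 -0.39039012  0.06696473] [-1.45943596  0.71343441 -1.91068522] 0.03763801269741287 91.10013127326965 22.45
```

View pics/p1.png

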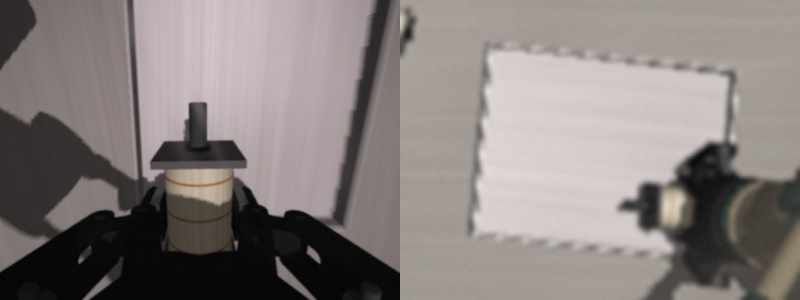

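The held roll is over the lower-right of the pan, clear of the walls. I'll set it down, then go to roll 3.

Emit:
jog_arm(
  deltas=[0, 0, 0, 0, 0, -30, 0.2, 0, 0, 0, 0, 0, -48, 0.2, 0, 0, 0, 0, 0, -53, 0.2, 0, 0, 0, 0, 0, -53, 0.2, 0, 0, 0, 0, 0, -53, 0.62, 0, 0, 0, 0, 0, -53, 0.62, 0, 0, 0, 0, 0, -53, 0.62, 0, 0, 0, 0, 0, -20, 0.62, 0, 0, 0, 0, 0, 30, 0.62, 0, 0, 0, 0, 0, 80, 0.7],
)

```text
clock: 23.45
position: [0.3986, -0.3942, 0.1526]
ee_rot: [-0.001, 0.737, 0.676, 0.0]
contact_force: [0.4, -0.9, -0.2]
width: 0.0597
gripper_force: 0.0
```

Emit:
jog_arm(
  deltas=[0, 0, -16, 187, 306, 0, 0.7, 0, 0, -16, 187, 306, 0, 0.7, 0, 0, -16, 187, 306, 0, 0.7, 0, 0, -16, 187, 306, 0, 0.7, 0, 0, -16, 187, 306, 0, 0.7, 0, 0, -16, 187, 306, 0, 0.7, 0, 0, -16, 187, 306, 0, 0.7, 0, 0, -16, 187, 306, 0, 0.7, 0, 0, -16, 187, 306, 0, 0.7, 0, 0, -16, 187, 306, 0, 0.7],
)

```text
clock: 24.45
position: [0.5854, -0.0895, 0.1513]
ee_rot: [0.0, 0.824, 0.567, -0.001]
contact_force: [-0.2, -0.4, 0.0]
width: 0.0596
gripper_force: 0.0
```

```bash
python3 -c "
from h import *
look('w11')
t=imaging.get_image('top');ct=imaging.calibration('top');t[:150]=0;t[295:]=0;t[:,:200]=0;t[:,450:]=0
for r in rolls('top',t,ct,0.03,60): print(r)
"
```

```text
[281. 209.] [ 256  175   49   73 3110] [ 0.5856 -0.0888] psi -19.7 [0.038 0.06 ]
[ 0.58515237 -0.09002576  0.15134743] [ 0.27967097 -0.35752514  0.10259696] 24.5
(array([357., 182.]), np.int32(2594), array([ 0.6677, -0.2155]), np.float64(-14.0), array([0.161, 0.237]))
(array([284., 172.]), np.int32(265), array([0.6871, 0.0179]), np.float64(21.5), array([0.039, 0.064]))
(array([210., 182.]), np.int32(265), array([0.655 , 0.2367]), np.float64(0.3), array([0.039, 0.059]))
(array([314., 221.]), np.int32(475), array([ 0.5399, -0.0703]), np.float64(83.0), array([0.039, 0.131]))
(array([369., 238.]), np.int32(451), array([ 0.4954, -0.2329]), np.float64(79.7), array([0.03 , 0.132]))
(array([330., 280.]), np.int32(1947), array([ 0.3911, -0.1263]), np.float64(0.3), array([0.121, 0.228]))
(array([427., 270.]), np.int32(272), array([ 0.3993, -0.3989]), np.float64(0.3), array([0.038, 0.061]))
```

Emit:
jog_arm(
  deltas=[0, 0, 0.5, 0, 1, -50, 0.7, 0, 0, 0.5, 0, 1, -100, 0.7, 0, 0, 0.5, 0, 1, -125, 0.7, 0, 0, 0.5, 0, 1, -137, 0.7, 0, 0, 0.5, 0, 1, -137, 0.7, 0, 0, 0.5, 0, 1, -137, 0.2, 0, 0, 0.5, 0, 1, -137, 0.2, 0, 0, 0.5, 0, 1, -137, 0.2, 0, 0, 0.5, 0, 1, -137, 0.2, 0, 0, 0.5, 0, 1, -137, 0.2, 0, 0, 0.5, 0, 1, -137, 0.2, 0, 0, 0.5, 0, 1, -90, 0.2, 0, 0, 0.5, 0, 1, -40, 0.2, 0, 0, 0.5, 0, 1, -20, 0.2],
)

```text
clock: 25.95
position: [0.5886, -0.0882, 0.1366]
ee_rot: [0.003, 0.822, 0.57, 0.003]
contact_force: [0.0, -0.4, -1.6]
width: 0.038
gripper_force: 91.0
```

Emit:
jog_arm(
  deltas=[0, 0, 15.5, -98, -315, 0, 0.2, 0, 0, 15.5, -98, -315, 0, 0.2, 0, 0, 15.5, -98, -315, 0, 0.2, 0, 0, 15.5, -98, -315, 0, 0.2, 0, 0, 15.5, -98, -315, 0, 0.2, 0, 0, 15.5, -98, -315, 0, 0.2, 0, 0, 15.5, -98, -315, 0, 0.2, 0, 0, 15.5, -98, -315, 0, 0.2, 0, 0, 15.5, -98, -315, -30, 0.2, 0, 0, 15.5, -98, -315, -60, 0.2, 0, 0, 15.5, -98, -315, -60, 0.2],
)

```text
clock: 27.05
position: [0.4856, -0.3994, 0.0675]
ee_rot: [-0.005, 0.737, 0.676, 0.0]
contact_force: [-1.5, 0.3, -1.3]
width: 0.038
gripper_force: 91.0
```

```bash
python3 -c "
from h import *
s=manip.get_state();print(s['position'],s['contact_force'],s['width'],s['gripper_force'],s['clock'])
cv2.imwrite('pics/w12.png',imaging.get_image('wrist'))"
```

```text
[ 0.48561518 -0.39936587  0.06751363] [-1.52784044  0.28809369 -1.25934301] 0.03798028307115978 91.01677536964417 27.05
```

Roll 3 is still held firmly. Place it, then go to roll 1.

Emit:
jog_arm(
  deltas=[0, 0, 0, 0, 0, -30, 0.2, 0, 0, 0, 0, 0, -48, 0.2, 0, 0, 0, 0, 0, -53, 0.2, 0, 0, 0, 0, 0, -53, 0.2, 0, 0, 0, 0, 0, -53, 0.62, 0, 0, 0, 0, 0, -53, 0.62, 0, 0, 0, 0, 0, -53, 0.62, 0, 0, 0, 0, 0, -20, 0.62, 0, 0, 0, 0, 0, 30, 0.62, 0, 0, 0, 0, 0, 80, 0.7, 0, 0, 0, 0, 0, 90, 0.7],
)

```text
clock: 28.2
position: [0.4908, -0.4055, 0.1687]
ee_rot: [0.007, 0.737, 0.676, 0.0]
contact_force: [0.2, -0.5, -0.4]
width: 0.0596
gripper_force: 0.0
```

Emit:
jog_arm(
  deltas=[0, 0, 20, 100, 293, 0, 0.7, 0, 0, 20, 100, 293, 0, 0.7, 0, 0, 20, 100, 293, 0, 0.7, 0, 0, 20, 100, 293, 0, 0.7, 0, 0, 20, 211, 293, 0, 0.7, 0, 0, 20, 211, 293, -10, 0.7, 0, 0, 20, 211, 293, -10, 0.7, 0, 0, 20, 211, 293, -10, 0.7, 0, 0, 20, 211, 293, -10, 0.7, 0, 0, 20, 211, 293, -10, 0.7],
)

```text
clock: 29.2
position: [0.6987, -0.1093, 0.1505]
ee_rot: [-0.001, 0.608, 0.794, -0.001]
contact_force: [-0.2, -0.2, 0.3]
width: 0.0597
gripper_force: 0.0
```

```bash
python3 -c "
from h import *
look('w13')
t=imaging.get_image('top');ct=imaging.calibration('top');t[:150]=0;t[295:]=0;t[:,:200]=0;t[:,450:]=0
for r in rolls('top',t,ct,0.03,60): print(r)
"
```

```text
[278. 206.] [ 255  176   48   64 2664] [ 0.6964 -0.1049] psi 16.2 [0.037 0.052]
[ 0.69815867 -0.10999293  0.15081396] [-1.17915947 -0.62984076 -0.09243209] 29.25
(array([324., 166.]), np.int32(382), array([ 0.7077, -0.1034]), np.float64(89.8), array([0.051, 0.093]))
(array([383., 174.]), np.int32(648), array([ 0.6734, -0.287 ]), np.float64(69.2), array([0.098, 0.131]))
(array([284., 172.]), np.int32(268), array([0.6868, 0.0178]), np.float64(21.5), array([0.039, 0.064]))
(array([210., 182.]), np.int32(264), array([0.655 , 0.2367]), np.float64(0.3), array([0.039, 0.059]))
(array([336., 247.]), np.int32(5768), array([ 0.4692, -0.1438]), np.float64(79.3), array([0.212, 0.316]))
(array([429., 240.]), np.int32(264), array([ 0.4894, -0.4086]), np.float64(0.3), array([0.038, 0.059]))
(array([427., 271.]), np.int32(275), array([ 0.3993, -0.3989]), np.float64(0.3), array([0.038, 0.061]))
```

Emit:
jog_arm(
  deltas=[0, 0, 1, -1, 1, -50, 0.7, 0, 0, 1, -1, 1, -100, 0.7, 0, 0, 1, -1, 1, -125, 0.7, 0, 0, 1, -1, 1, -137, 0.7, 0, 0, 1, -1, 1, -137, 0.7, 0, 0, 1, -1, 1, -137, 0.2, 0, 0, 1, -1, 1, -137, 0.2, 0, 0, 1, -1, 1, -137, 0.2, 0, 0, 1, -1, 1, -137, 0.2, 0, 0, 1, -1, 1, -137, 0.2, 0, 0, 1, -1, 1, -137, 0.2, 0, 0, 1, -1, 1, -90, 0.2, 0, 0, 1, -1, 1, -40, 0.2, 0, 0, 1, -1, 1, -5, 0.2],
)

```text
clock: 30.7
position: [0.6992, -0.1088, 0.1503]
ee_rot: [0.002, 0.602, 0.799, 0.001]
contact_force: [0.5, -0.1, -0.7]
width: 0.0377
gripper_force: 90.5
```

Emit:
jog_arm(
  deltas=[0, 0, -21, -288, -162, 0, 0.2, 0, 0, -21, -288, -162, 0, 0.2, 0, 0, -21, -288, -162, 0, 0.2, 0, 0, -21, -288, -162, 0, 0.2, 0, 0, -21, -288, -162, 0, 0.2, 0, 0, -21, -288, -162, 0, 0.2, 0, 0, -21, -288, -162, 0, 0.2, 0, 0, -21, -288, -162, 0, 0.2, 0, 0, -21, -288, -162, -40, 0.2, 0, 0, -21, -288, -162, -75, 0.2, 0, 0, -21, -288, -162, -75, 0.2],
)

```text
clock: 31.8
position: [0.408, -0.2681, 0.0682]
ee_rot: [-0.004, 0.737, 0.676, -0.0]
contact_force: [-0.9, 1.0, -1.6]
width: 0.0377
gripper_force: 90.7
```

Emit:
jog_arm(
  deltas=[0, 0, 0, 0, 0, -30, 0.2, 0, 0, 0, 0, 0, -48, 0.2, 0, 0, 0, 0, 0, -53, 0.2, 0, 0, 0, 0, 0, -53, 0.2, 0, 0, 0, 0, 0, -53, 0.62, 0, 0, 0, 0, 0, -53, 0.62, 0, 0, 0, 0, 0, -53, 0.62, 0, 0, 0, 0, 0, -20, 0.62, 0, 0, 0, 0, 0, 30, 0.62, 0, 0, 0, 0, 0, 80, 0.7],
)

```text
clock: 32.8
position: [0.4096, -0.2703, 0.1526]
ee_rot: [-0.001, 0.737, 0.676, -0.0]
contact_force: [-0.1, -0.9, -0.9]
width: 0.06
gripper_force: 0.0
```

Emit:
jog_arm(
  deltas=[0, 0, 26.5, 277, 289, 0, 0.7, 0, 0, 26.5, 277, 289, 0, 0.7, 0, 0, 26.5, 277, 289, 0, 0.7, 0, 0, 26.5, 277, 289, 0, 0.7, 0, 0, 26.5, 277, 289, 0, 0.7, 0, 0, 26.5, 277, 289, 0, 0.7, 0, 0, 26.5, 277, 289, 0, 0.7, 0, 0, 26.5, 277, 289, 0, 0.7, 0, 0, 26.5, 277, 289, 0, 0.7, 0, 0, 26.5, 277, 289, 0, 0.7, 0, 0, 26.5, 277, 289, 0, 0.7],
)

```text
clock: 33.9
position: [0.6861, 0.0177, 0.1511]
ee_rot: [-0.0, 0.563, 0.827, -0.001]
contact_force: [-0.7, -1.0, 0.1]
width: 0.0597
gripper_force: 0.0
```

```bash
python3 -c "
from h import *
look('w14')
t=imaging.get_image('top');cv2.imwrite('pics/top4.png',t);ct=imaging.calibration('top');t[:150]=0;t[295:]=0;t[:,:200]=0;t[:,450:]=0
for r in rolls('top',t,ct,0.03,60): print(r)
"
```

```text
[280. 202.] [ 256  176   48   56 2358] [0.6829 0.0253] psi 22.7 [0.037 0.045]
[0.68598065 0.01726718 0.1513117 ] [-0.10461862  0.21888239  0.99299193] 33.95
(array([260., 173.]), np.int32(443), array([0.6856, 0.0879]), np.float64(85.0), array([0.031, 0.131]))
(array([316., 177.]), np.int32(437), array([ 0.673, -0.077]), np.float64(87.8), array([0.031, 0.133]))
(array([388., 174.]), np.int32(386), array([ 0.6877, -0.2925]), np.float64(-22.0), array([0.085, 0.097]))
(array([279., 175.]), np.int32(123), array([0.6811, 0.0328]), np.float64(-68.2), array([0.032, 0.039]))
(array([210., 182.]), np.int32(265), array([0.655 , 0.2367]), np.float64(0.3), array([0.039, 0.059]))
(array([281., 251.]), np.int32(5118), array([0.4576, 0.018 ]), np.float64(86.4), array([0.211, 0.269]))
(array([429., 240.]), np.int32(264), array([ 0.4882, -0.4084]), np.float64(-4.5), array([0.038, 0.061]))
(array([383., 266.]), np.int32(271), array([ 0.4114, -0.2735]), np.float64(-7.8), array([0.037, 0.063]))
(array([427., 271.]), np.int32(273), array([ 0.3993, -0.3989]), np.float64(0.3), array([0.038, 0.061]))
```

Emit:
jog_arm(
  deltas=[0, 0, 1, 0, 0, -50, 0.7, 0, 0, 1, 0, 0, -100, 0.7, 0, 0, 1, 0, 0, -125, 0.7, 0, 0, 1, 0, 0, -137, 0.7, 0, 0, 1, 0, 0, -137, 0.7, 0, 0, 1, 0, 0, -137, 0.2, 0, 0, 1, 0, 0, -137, 0.2, 0, 0, 1, 0, 0, -137, 0.2, 0, 0, 1, 0, 0, -137, 0.2, 0, 0, 1, 0, 0, -137, 0.2, 0, 0, 1, 0, 0, -137, 0.2, 0, 0, 1, 0, 0, -90, 0.2, 0, 0, 1, 0, 0, -40, 0.2, 0, 0, 1, 0, 0, -5, 0.2],
)

```text
clock: 35.4
position: [0.6882, 0.0184, 0.1502]
ee_rot: [0.002, 0.555, 0.832, 0.001]
contact_force: [1.6, 0.1, -0.3]
width: 0.0378
gripper_force: 90.6
```

Emit:
jog_arm(
  deltas=[0, 0, -27.5, -188, -297, 0, 0.2, 0, 0, -27.5, -188, -297, 0, 0.2, 0, 0, -27.5, -188, -297, 0, 0.2, 0, 0, -27.5, -188, -297, 0, 0.2, 0, 0, -27.5, -188, -297, 0, 0.2, 0, 0, -27.5, -188, -297, 0, 0.2, 0, 0, -27.5, -188, -297, 0, 0.2, 0, 0, -27.5, -188, -297, 0, 0.2, 0, 0, -27.5, -188, -297, 0, 0.2, 0, 0, -27.5, -188, -297, -40, 0.2, 0, 0, -27.5, -188, -297, -75, 0.2, 0, 0, -27.5, -188, -297, -75, 0.2],
)

```text
clock: 36.6
position: [0.4967, -0.2749, 0.0674]
ee_rot: [-0.005, 0.737, 0.676, -0.001]
contact_force: [-1.9, -0.2, -1.4]
width: 0.0377
gripper_force: 90.9
```

Emit:
jog_arm(
  deltas=[0, 0, 0, 0, 0, -30, 0.2, 0, 0, 0, 0, 0, -48, 0.2, 0, 0, 0, 0, 0, -53, 0.2, 0, 0, 0, 0, 0, -53, 0.2, 0, 0, 0, 0, 0, -53, 0.62, 0, 0, 0, 0, 0, -53, 0.62, 0, 0, 0, 0, 0, -53, 0.62, 0, 0, 0, 0, 0, -20, 0.62, 0, 0, 0, 0, 0, 30, 0.62, 0, 0, 0, 0, 0, 80, 0.7, 0, 0, 0, 0, 0, 130, 0.7, 0, 0, 0, 0, 0, 180, 0.7],
)

```text
clock: 37.8
position: [0.4987, -0.2784, 0.2538]
ee_rot: [0.0, 0.737, 0.676, 0.0]
contact_force: [0.3, 0.0, 0.2]
width: 0.0596
gripper_force: 0.0
```

Emit:
jog_arm(
  deltas=[0, 0, 0, -100, 300, 30, 0.7, 0, 0, 0, -100, 300, 30, 0.7, 0, 0, 0, -100, 300, 30, 0.7, 0, 0, 0, -100, 300, 30, 0.7, 0, 0, 0, -100, 300, 30, 0.7, 0, 0, 0, -100, 300, 30, 0.7, 0, 0, 0, -100, 300, 30, 0.7, 0, 0, 0, -100, 300, 30, 0.7, 0, 0, 0, -100, 300, 30, 0.7, 0, 0, 0, -100, 300, 30, 0.7],
)

```text
clock: 38.8
position: [0.3995, 0.0204, 0.2813]
ee_rot: [0.0, 0.738, 0.675, -0.0]
contact_force: [-0.2, -1.0, -0.8]
width: 0.0598
gripper_force: 0.0
```

```bash
python3 - <<'E'
from h import *
t=imaging.get_image("top"); s=imaging.get_image("side")
a=cv2.resize(t[150:300,120:460],(800,353),interpolation=cv2.INTER_CUBIC)
b=cv2.resize(s[120:220,200:350],(370,247),interpolation=cv2.INTER_CUBIC); d=cv2.resize(s[270:420,160:370],(370,247),interpolation=cv2.INTER_CUBIC)
o=np.zeros((600,800,3),np.uint8); o[:353]=a; o[353:,:370]=b; o[353:,400:770]=d; cv2.imwrite("pics/end.png",o)
print(manip.get_state()["clock"],manip.get_state()["position"])
E
```

```text
38.9 [0.39947573 0.02024857 0.28109356]
```

View pics/end.png

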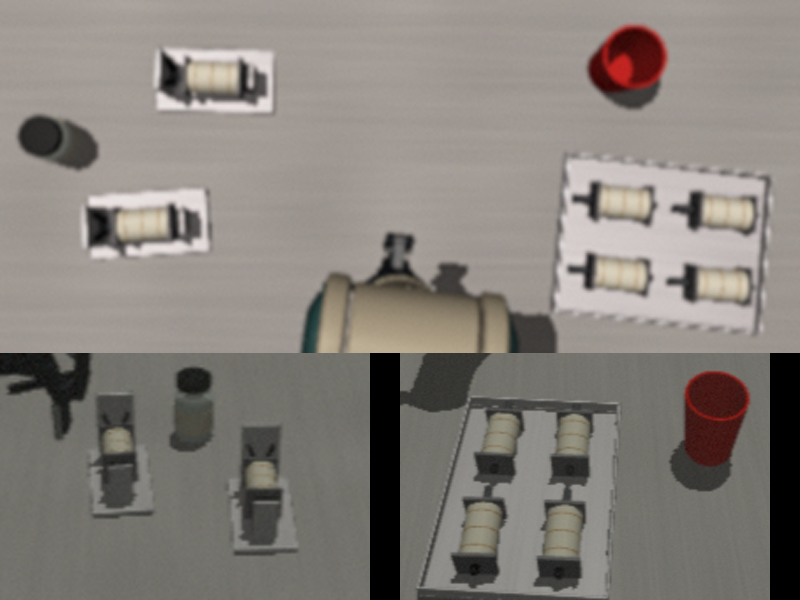

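The final view shows both rolls seated in the stands and four rolls flat in the pan. The tumbler and jar have not moved, and the arm is clear.

```bash
python3 -c "
from rig import manip
print(manip.sign_off())"
```

```text
the job is handed in; nothing more can be done
None
```

Both stands now hold a roll with a sound spring (about 12–13 N when pressed in about 14 mm), the other four rolls lie in the sheet pan untested, the tumbler and jar were left alone, and the job was handed in at about 39 s of the 210 s allowed.

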